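Slide the specimen holder under the stage clip

ROBOT

A 7-joint arm with a two-finger parallel gripper is mounted at the origin on the work surface. World frame = base frame: x ahead of the robot, y to its left, z up, the work surface at z = 0. Lengths are in m, angles in rad, forces in N, time in s.
With the tool pointing down it reaches from about 0.4 to 0.85 m from the base axis. Payload 10.4 kg.
Tool frame: the origin (TCP) lies midway between the tips of the shut fingers; the grasp point (between the pads) lies 19 mm behind it (manip.pinch_z is the distance from the TCP to the grasp point, in m); y points along the fingers, x is the direction in which the jaws open and shut, and the axes are right-handed (so a half turn about y gives the same grasp; the last joint's range is limited). The gripper opens to 85 mm and grips with 20 to 120 N. Pads are 22 mm wide; open, the fingers measure 114 mm over their backs; the gripper's body (76 mm by 85 mm) begins 54 mm behind the grasp point. The pads swing forward as they close: fully open they stand 13 mm farther back than shut.
Start: joints at [-1.125, 0.332, -0.065, 1.46, 0.022, 1.35, -0.088], TCP at [0.282, 0.558, 0.231] pointing down, gripper open.
Joint ranges: [-2.6, 2.6], [-0.5, 2.12], [-1.47, 1.34], [0.16, 2.42], [-1.27, 4.41], [0.06, 2.06], [-2.6, 2.6]. Speed limits (rad/s): [2.22, 2.22, 2.79, 2.79, 3.14, 3.14, 3.14].

INTERFACE

Orientations are given as a unit quaternion [x, y, z, w].
In Python, from workcell import manip gives the robot as it stands.
- The arm moves only by the shell command python3 -m pendant 'ROWS' [OPENING] [FORCE]. ROWS is a JSON object of lists of equal length, an entry for each row: "offset": the shift along the tool's x, y, z scaled (see below), a list of three; "turn": the turn, a rotation vector about the tool's x, y, z scaled (see below), a list of three. A call has 1 to 12 rows; each row is the pose to reach, as a shift and turn from the pose measured when the call began, along the tool's axes at that moment; what a row does not reach only later rows make up. The controller multiplies each number of a shift by 200 mm and each number of a turn by 45 degrees. A row lasts 1/8 s, in which the tool goes at most 62.5 mm and 10.7 degrees, less where a joint would pass 70% of its speed; a pose out of reach is approached as far as the arm can. A call with a number of a shift or a turn outside -1 to 1 is refused whole. A call with a gripper value outside its range is refused whole. OPENING is the opening in per cent of the stroke, from 0 (shut) to 100 (fully open), set as the call begins (- or left out, the last holds). The fingers move at their own pace and stop on an object; FORCE is the grip in N (left out, the last holds). Time passes only in rows, so rows that repeat a pose let the fingers close. It gives the time, the measured TCP pose, the force and the opening at its end, in the units of the state.
- manip.get_obs(): the state, without advancing time (a new reading comes with each control period).
- manip.camera(name): name is "scene" or "top" or "wrist"; returns (picture, depth): 420x560x3 uint8, red, green, blue; 420x560 float32, m along the optical axis (not along the pixel's ray), 0 where there is no reading.
- manip.camera_model(name): a dict with "intrinsics" (3x3 intrinsics, pixels), "R" (3x3) and "t" (3): a world point X has camera coordinates R X + t; the wrist camera has in their place "tool_from_camera" (4x4, takes a point from camera to tool coordinates, whose origin is the TCP and whose axes are the tool frame's). Camera axes: x right, y down, z forward; pixel columns grow to the right and rows downward; lengths in m; the calibration is good to about 2 mm. The wrist camera is an equidistant fisheye: a pixel r from the principal point sees the ray r / f radians off the axis. A picture is of the moment at which its call begins: read the wrist's pose just before it. camera_model takes no time and is no camera call.
- manip.hand_in(): hands the job in, once; it reports no verdict.
The state is a dict: "clock": time; "joint_pos": joint angles; "joint_velocities": joint speeds; "tau": joint torques, N m; "position": TCP position; "ee_rot": TCP orientation; "ft_force": force on the tool from outside, world axes, zero at the start; "torque": the same for the moment, N m; "grip_width": opening from 0.0 (shut) to 1.0 (fully open).
Only numpy, scipy, OpenCV 4.12 (cv2) and the standard library are available. Lean on these libraries where they do the work, as an engineer would, in place of code of your own. Each camera call takes 0.05 s, during which the arm holds its last target. There are 200 camera calls.

TASK

Load the specimen holder into the inspection stage without picking it up. With one fingertip press the clip's thumb bar down so that its nose rises, and keep it held down while the other fingertip pushes the holder by its upright lip along the slide way, beneath the raised nose, until it is fully home against the end stop; then let the clip down on the holder and move the hand clear. Do not grasp or lift the holder, do not let the clip down on it before it is home, and leave the jar, cup and spatula alone.

Things in the scene. Friction and masses are not known exactly. Their poses are not given: they have to be found in the camera images.
- stage: Fixed dark grey base plate 12 mm high on the bench; its top is the deck. Origin on its underside; the plate spans x -70..112, y -65..72 mm. x is the direction in which the holder is pushed, z up. A slide way 59 mm wide runs along x at y = -20 mm between two rails 4 mm high, 5 mm thick (x -65..100 mm). Nothing on the stage is higher than 45 mm above the bench.
- home (a point): Point on the deck where the holder's origin lies when fully home against the end stop: x = 60, y = -20, z = 12 mm in the stage's frame, same axes as the stage. The dark steel end stop closes the slide way's far end: 8 mm high above the deck, its face at x = 100 mm of the stage.
- holder: Loose flat holder of white plastic, 80 (x) by 56 (y) by 6 mm, 80 to 170 g, on the deck between the rails (1.5 mm play each side), a round brown specimen in its middle. Origin at the centre of its underside, x as the stage's. It starts 38 to 60 mm short of home, in front of the clip's nose.
- lip (a point): Middle of the rear face of the holder's upright lip, where to push: x = -40, y = 0, 15 mm above the holder's underside. The lip stands at the holder's rear (-x) end, 8 mm thick, 56 mm wide, its top 26 mm above the holder's underside.
- clip (a joint): Angle of the spring clip (rad): 0 at rest (nose down, bar up) to 0.40, bar fully pressed (stop). A spring returns it: 2.4 N on the middle of the bar starts it, about 7 N holds it at 0.40. At 0 the nose, 1.5 mm above the deck, bars the way; the holder passes beneath from 0.15 up (0.25 or more is comfortable); let down on the holder it reads about 0.13.
- clip_bar (a point): Middle of the top of the clip's thumb bar: a flap with a rubber pad 100 mm long (stage x -65..35 mm) and 32 mm wide, on the +y side of the slide way; at stage x = -15, y about 52 mm. At rest 38 mm above the bench, sloping up away from the slide way by 0.33 rad; fully pressed 24 mm, nearly level: lower than the top of the lip. A fingertip may slide along it while pressing.
- clip_hinge (a point): Middle of the clip's hinge line, which runs along the stage's x between thumb bar and slide way, at stage y = 20 mm, 22 mm above the bench. Three small ears that carry it (at stage x = -66, 38 and 98 mm, 6 mm thick) reach 28 mm above the bench.
- clip_nose (a point): Centre of the underside of the clip's steel nose, 20 (x) by 12 mm (y), above the slide way at x = 82, y = -18 mm in the stage's frame; rises by about 13 mm as the bar is fully pressed.
- jar: Bystander: closed glass jar, 52 mm across, 75 mm high, standing on the bench near the stage; origin at the centre of its underside.
- cup: Bystander: open white plastic measuring cup, 64 mm across, 45 mm high, standing on the bench near the stage; origin at the centre of its underside.
- spatula: Bystander: spatula, 170 mm long, lying on the bench beside the stage along its own x.
Things that resemble listed ones, but are neither listed nor needed, are in the scene too. There is more than one size of the stage; the job needs the largest.

How it is judged:
On the way, in this order (a step that is already met when the one before it is completed fails the run):
1. the clip is pressed well open while the holder is still in front of the nose (value of joint clip above 0.18 rad and x of holder in the frame of home below -0.027 m), for 0.1 s.
2. the holder is home with the clip still held open (x of holder in the frame of home between -0.004 and 0.004 m and height (world z) of holder below 0.015 m and value of joint clip above 0.15 rad), for 0.1 s.
At the end, for the whole second after the job is handed in: The holder lies flat on the deck within 4 mm of fully home, at rest, the clip let down on it (0.09 to 0.15 rad), and jar, cup and spatula within 20 mm of where they were (x of holder in the frame of home between -0.004 and 0.004 m and height (world z) of holder below 0.015 m and value of joint clip between 0.09 and 0.15 rad and angle between holder's own z axis and vertical below 0.05 rad and linear speed of holder below 0.01 m/s and distance of each of jar, cup, spatula from where it was at the start of the episode below 0.02 m); the robot touches nothing.
It fails at once if the holder is lifted (more than 6 mm) or tipped (more than 0.2 rad) (height (world z) of holder above 0.018 m or angle between holder's own z axis and vertical above 0.2 rad).
It fails at once if the clip is let down on the holder while it is beneath the nose but more than 8 mm short of home (x of holder in the frame of home between -0.024 and -0.008 m and value of joint clip below 0.14 rad).
It fails at once if jar, cup or spatula is moved more than 20 mm (distance of any of jar, cup, spatula from where it was at the start of the episode above 0.02 m).
It also fails if it takes over 40 s, if anything falls off the work surface, if the arm or the gripper's body presses on something with over 40 N, if the wrist force passes 120 N, or if a joint passes its speed limit or range.

## Working session

There is one attempt and no reset: what is moved stays moved. The work goes in short steps, Python scripts to look and compute and a shell command to move; the robot and the scene stay as the last step left them, time stands still between calls to the robot, and variables do not carry over. Pictures are saved under pics/ and viewed, about 8 in all and at most 12, crops included, and the job is handed in when it is done.

```bash
mkdir -p pics; ls; cat > h.py <<'E'
import numpy as np, cv2
from workcell import manip
def snap(n,f):
    im,d=manip.camera(n); cv2.imwrite(f'pics/{f}.png',im[:,:,::-1]); np.save(f'pics/{f}.npy',d); return im,d
def pt(n,d,u,v,w=1):
    m=manip.camera_model(n);K=np.array(m['intrinsics']);R=np.array(m['R']);t=np.array(m['t'])
    p=d[v-w:v+w+1,u-w:u+w+1]; z=np.median(p[p>0])
    c=np.linalg.inv(K)@[u,v,1]*z
    return R.T@(c-t)
def cloud(n,d):
    m=manip.camera_model(n);K=np.array(m['intrinsics']);R=np.array(m['R']);t=np.array(m['t'])
    v,u=np.mgrid[:d.shape[0],:d.shape[1]]
    c=np.stack([u,v,np.ones_like(u)],-1)@np.linalg.inv(K).T*d[...,None]
    return (c-t)@R
E
python3 - <<'E'
from h import *
snap('top','top0');snap('scene','scene0')
o=manip.get_obs();print(o['clock'],o['position'],o['ee_rot'],o['ft_force'],o['grip_width'])
m=manip.camera_model('top');print(m)
E
```

```text
pics
0.1 [0.2822495  0.557285   0.23063349] [ 0.60269354  0.36983942 -0.37055894 -0.60221705] [ 0.49364405 -0.24040482 -1.10565439] 1.0036150296586934
{'intrinsics': array([[444.12146708,   0.        , 286.81446327],
       [  0.        , 444.12146708, 210.7072957 ],
       [  0.        ,   0.        ,   1.        ]]), 'R': array([[-0.00956674, -0.99961446, -0.02606555],
       [-0.99091767,  0.01297353, -0.13384267],
       [ 0.13412923,  0.02454838, -0.99065974]]), 't': array([0.02898728, 0.55498152, 0.97335386])}
```

View pics/top0.png

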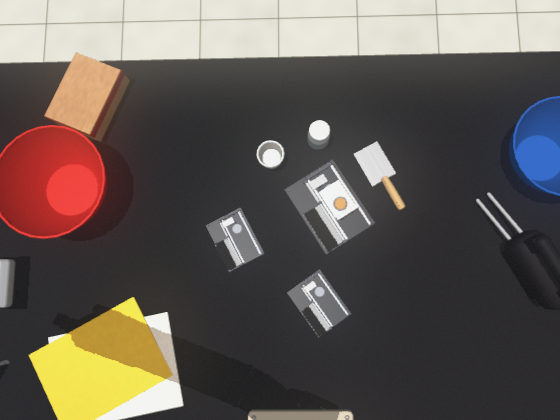

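View pics/scene0.png

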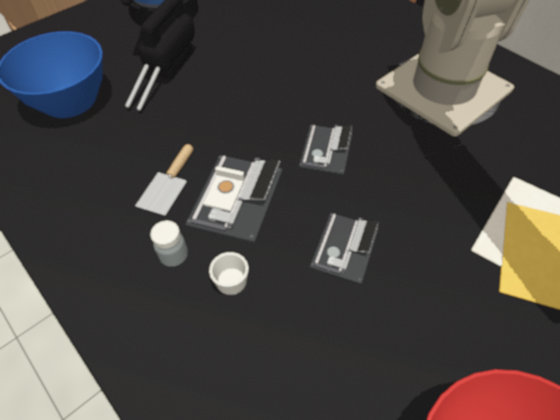

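Three stages appear in the top view: a large one at (330,207) with the brown specimen, and small ones at (235,240) and (319,303). I choose the large one. The jar is at (319,133), the cup at (270,154) and the spatula at (380,175). Next is a close crop to check the choice.

```bash
python3 - <<'E'
from h import *
im=cv2.imread('pics/top0.png')
c=im[145:265,270:420]; c=cv2.resize(c,None,fx=5,fy=5,interpolation=cv2.INTER_CUBIC)
c=np.clip(c.astype(float)*1.3+20,0,255).astype(np.uint8)
cv2.imwrite('pics/crop0.png',c)
E
```

```text
(no output)
```

View pics/crop0.png

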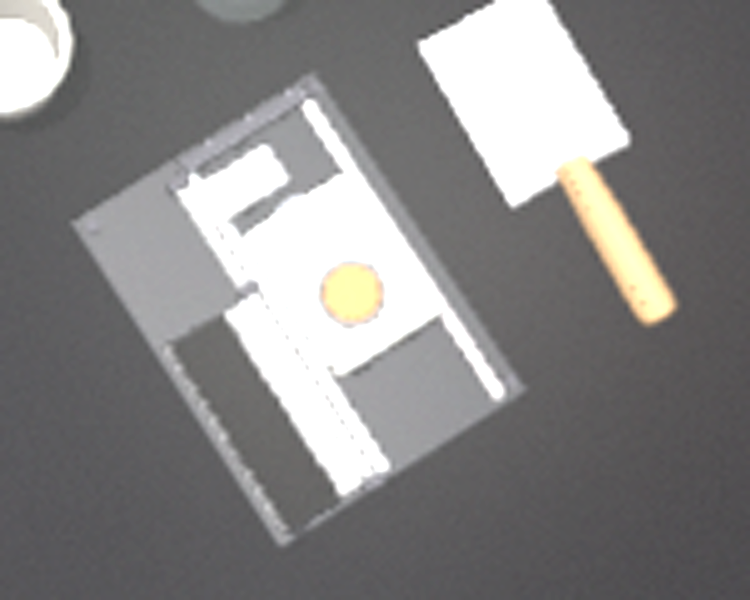

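```bash
cat >> h.py <<'E'
def ray(n,u,v,z):
    m=manip.camera_model(n);K=np.array(m['intrinsics']);R=np.array(m['R']);t=np.array(m['t'])
    C=-R.T@t; r=R.T@np.linalg.inv(K)@[u,v,1]
    return C+r*(z-C[2])/r[2]
E
python3 - <<'E'
from h import *
d=np.load('pics/top0.npy')
S=np.array([[112,-65],[112,72],[-70,72],[-70,-65]])/1e3
px=np.array([[318,75],[75,225],[285,545],[523,388]])/5+[270,145]-0.4
W=np.array([ray('top',u,v,.012)[:2] for u,v in px]);print(W)
a=S-S.mean(0);b=W-W.mean(0)
H=a.T@b;th=np.arctan2(H[0,1]-H[1,0],H[0,0]+H[1,1])
R=np.array([[np.cos(th),-np.sin(th)],[np.sin(th),np.cos(th)]]);t=W.mean(0)-R@S.mean(0)
print('th',th,'t',t);print('res mm',1e3*(W-(S@R.T+t)))
P=cloud('top',d); 
q=(P[...,:2]-t)@R*1e3; z=P[...,2]*1e3
m=(q[...,0]>-70)&(q[...,0]<112)&(q[...,1]>-65)&(q[...,1]<72)&(d>0)
print('deck z',np.median(z[m&(q[...,0]>80)&(q[...,1]>40)]))
# lip: high pts in slideway
l=m&(z>27)&(q[...,1]<8)
print('lip n',l.sum(),q[l].min(0),q[l].max(0),np.median(z[l]),q[l].mean(0))
# bar profile
for y in range(22,70,6):
    k=m&(abs(q[...,1]-y)<3)&(q[...,0]<30)&(q[...,0]>-60);print(y,np.median(z[k]))
# specimen
u,v=352/5+270-.4,294/5+145-.4
w=ray('top',u,v,.018);print('specimen',(w[:2]-t)@R*1e3)
for n,u,v,zz in [('jar',319,128,.075),('cup',270,153,.045)]:
    w=ray('top',u,v,zz);print(n,w,(w[:2]-t)@R*1e3)
for u,v in [(355,150),(378,142),(373,186),(395,172),(403,207)]:
    w=ray('top',u,v,.003);print('spat',(w[:2]-t)@R*1e3)
E
```

```text
[[ 0.67928696 -0.08756811]
 [ 0.60887824  0.02806501]
 [ 0.45803214 -0.0672196 ]
 [ 0.52925973 -0.1787407 ]]
th 0.5557889791229462 t [ 0.55287174 -0.09041893]
res mm [[-3.02192982 -1.02542319]
 [-1.14756953 -1.77166976]
 [ 2.61249539 -1.03058928]
 [ 1.55700397  3.82768223]]
deck z 11.192812873949082
lip n 90 [-16.64939835 -46.80420722] [83.71693657  7.69175952] 36.75810738023527 [-11.7082615 -19.4816954]
22 24.836509114312044
28 25.420492987146563
34 27.293487428880667
40 32.65414528094672
46 35.1351765156562
52 36.92746532437076
58 39.00203652240389
64 40.805176926893054
specimen [ 12.21984662 -19.2805657 ]
jar [ 0.73654166 -0.05225516  0.075     ] [176.16046585 -64.48722608]
cup [0.68887122 0.05996455 0.045     ] [194.87382162  55.99324684]
spat [ 101.97612017 -122.68674327]
spat [  88.67096325 -179.64400421]
spat [   6.21894105 -109.95668464]
spat [   6.21529016 -172.38972075]
spat [ -73.05832994 -140.9344351 ]
```

```bash
cat >> h.py <<'E'
from scipy.spatial.transform import Rotation as Ro
TH=0.5558;T=np.array([.5529,-.0904])
def stage(x,y):  # mm stage -> world m
    c,s=np.cos(TH),np.sin(TH); return T+np.array([[c,-s],[s,c]])@[x/1e3,y/1e3]
def tostage(w):
    c,s=np.cos(TH),np.sin(TH); return np.array([[c,s],[-s,c]])@(np.asarray(w)[:2]-T)*1e3
def goal(p,sgn=1,tilt=0):
    """offset/turn in pendant units to world TCP p; tool x = sgn*stage y, tool y down; tilt about stage x"""
    o=manip.get_obs();R0=Ro.from_quat(o['ee_rot']);
    sx=np.array([np.cos(TH),np.sin(TH),0]);sy=np.array([-sx[1],sx[0],0])
    X=sgn*sy;Y=np.array([0,0,-1.]);Z=np.cross(X,Y)
    Rt=Ro.from_rotvec(sx*tilt)*Ro.from_matrix(np.c_[X,Y,Z])
    off=R0.inv().apply(np.array(p)-o['position'])/.2
    tv=(R0.inv()*Rt).as_rotvec()
    print('t',o['clock'],'off',off.round(3),'turn',(tv/(np.pi/4)).round(3),'deg',np.degrees(np.linalg.norm(tv)).round(1))
    return off,tv
E
python3 - <<'E'
from h import *
o=manip.get_obs();R0=Ro.from_quat(o['ee_rot']);print(R0.as_matrix().round(3));print(o['joint_pos'])
for s in(1,-1): goal(np.r_[stage(-45,17),.17],s)
m=manip.camera_model('wrist');print(m['intrinsics'],m['tool_from_camera'],manip.pinch_z)
E
```

```text
[[ 0.452 -0.001 -0.892]
 [ 0.892 -0.001  0.452]
 [-0.001 -1.    -0.   ]]
[-1.12459651  0.33279312 -0.06467939  1.46079799  0.02158017  1.34991629
 -0.08848757]
t 0.1 off [-2.425  0.306 -2.481] turn [-1.000e-03 -1.305e+00 -1.000e-03] deg 58.7
t 0.1 off [-2.425  0.306 -2.481] turn [ 2.000e-03  2.695e+00 -1.000e-03] deg 121.3
[[325.1922621    0.         281.5835471 ]
 [  0.         325.1922621  209.50394023]
 [  0.           0.           1.        ]] [[ 9.99999465e-01  7.72475815e-05 -1.03113196e-03 -1.90054924e-04]
 [ 1.00284318e-03 -3.15484597e-01  9.48930168e-01 -1.42558174e-01]
 [-2.52003689e-04 -9.48930695e-01 -3.15484505e-01  8.05052137e-02]
 [ 0.00000000e+00  0.00000000e+00  0.00000000e+00  1.00000000e+00]] 0.0187
```

```bash
python3 -m pendant '{"offset":[[-0.2,0,-0.2],[-0.4,0,-0.4],[-0.6,0,-0.6],[-0.8,0,-0.8],[-0.95,0,-0.95]],"turn":[[0,-0.15,0],[0,-0.3,0],[0,-0.45,0],[0,-0.6,0],[0,-0.7,0]]}' 68
python3 -c "
from h import *
goal(np.r_[stage(-45,17),.17])"
```

```text
clock: 0.72
position: [0.3665, 0.2994, 0.2307]
ee_rot: [-0.479, -0.52, 0.521, 0.479]
ft_force: [0.2, 0.4, 0.4]
grip_width: 0.685
t 0.725 off [-2.045  0.306 -0.53 ] turn [-0.001 -0.603 -0.001] deg 27.1
```

```bash
python3 -m pendant '{"offset":[[-0.25,0,-0.07],[-0.5,0,-0.13],[-0.75,0,-0.2],[-1,0,-0.26],[-1,0,-0.26]],"turn":[[0,-0.1,0],[0,-0.2,0],[0,-0.3,0],[0,-0.35,0],[0,-0.35,0]]}'
python3 -c "
from h import *
goal(np.r_[stage(-45,17),.17])"
```

```text
clock: 1.35
position: [0.4355, 0.1006, 0.2309]
ee_rot: [-0.405, -0.579, 0.58, 0.405]
ft_force: [-0.7, 0.7, -0.5]
grip_width: 0.68
t 1.35 off [-1.061  0.306  0.015] turn [-0.002 -0.26  -0.002] deg 11.7
```

```bash
python3 -m pendant '{"offset":[[-0.25,0.0,0],[-0.5,0.1,0.01],[-0.75,0.2,0.01],[-1,0.3,0.015],[-1,0.306,0.015]],"turn":[[0,-0.1,0],[0,-0.2,0],[0,-0.26,0],[0,-0.26,0],[0,-0.26,0]]}'
python3 - <<'E'
from h import *
goal(np.r_[stage(-45,17),.17])
o=manip.get_obs();print(o['position'],o['joint_pos'].round(2))
import json;json.dump([list(map(float,o['position'])),list(map(float,o['ee_rot']))],open('pics/w1.json','w'))
im,d=snap('wrist','w1')
cv2.imwrite('pics/w1b.png',cv2.resize(im[:,:,::-1],(800,600)))
E
```

```text
clock: 1.98
position: [0.5009, -0.0911, 0.1683]
ee_rot: [-0.345, -0.615, 0.619, 0.346]
ft_force: [-0.2, 1.4, -0.4]
grip_width: 0.68
t 1.975 off [-0.049 -0.009  0.002] turn [-0.006 -0.007 -0.001] deg 0.4
[ 0.50088569 -0.09108083  0.16827659] [-0.39  0.12  0.52  1.87 -0.06  1.17  2.27]
```

View pics/w1b.png

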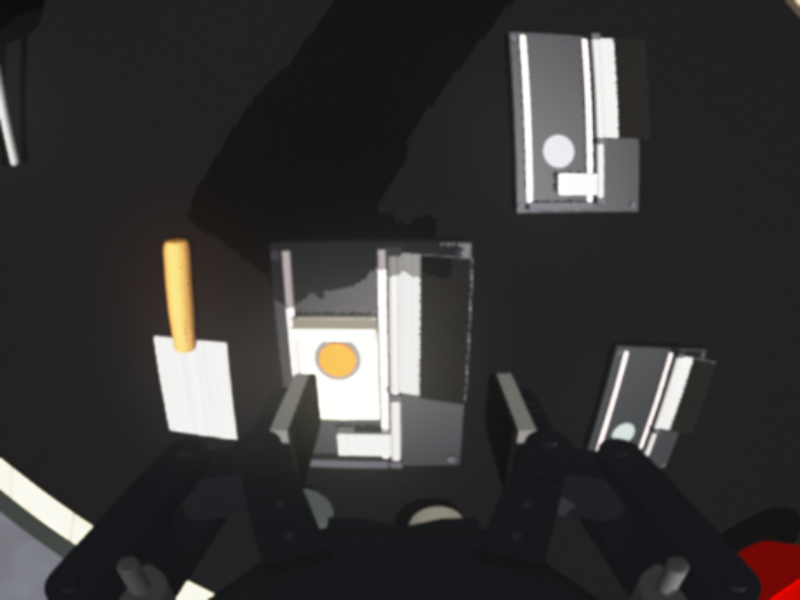

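The wrist view is aligned with the stage (image right = stage +y, down = stage +x). The lip's top edge runs (293,318)–(378,318), the specimen is at (338,360), the pad spans x 420–470, the nose is at (362,443), and the fingertips are at (305,378) and (503,376). Next I measure with the fisheye model.

```bash
cat >> h.py <<'E'
import json
def wcloud(d,pose):
    m=manip.camera_model('wrist');K=m['intrinsics'];A=np.array(m['tool_from_camera'])
    v,u=np.mgrid[:d.shape[0],:d.shape[1]]
    x=(u-K[0,2])/K[0,0];y=(v-K[1,2])/K[1,1];r=np.hypot(x,y)+1e-9
    s=np.tan(r)/r; c=np.stack([x*s,y*s,np.ones_like(x)],-1)*d[...,None]
    tl=c@A[:3,:3].T+A[:3,3]
    return Ro.from_quat(pose[1]).apply(tl.reshape(-1,3)).reshape(tl.shape)+pose[0],tl
E
python3 - <<'E'
from h import *
d=np.load('pics/w1.npy');pose=json.load(open('pics/w1.json'))
P,tl=wcloud(d,pose)
q=np.stack([*((P[...,:2]-T)@np.array([[np.cos(TH),-np.sin(TH)],[np.sin(TH),np.cos(TH)]])).transpose(2,0,1)],-1)*1e3;z=P[...,2]*1e3
def at(n,u,v):
    u=int(u/1.4286);v=int(v/1.4286);print(n,q[v,u].round(1),z[v,u].round(1),d[v,u].round(3))
for n,u,v in [('c--',275,246),('c-+',468,246),('c++',458,462),('deckL',330,300),('rail',288,300),('rail2',382,300),('pad',445,320),('lip',340,322),('spec',338,360),('nose',362,443),('deckfront',430,440),('bench',600,300)]: at(n,u,v)
l=(z>30)&(z<45)&(q[...,1]>-55)&(q[...,1]<10)&(q[...,0]<10)&(q[...,0]>-60)&(d>0)
print('lip',l.sum(),np.percentile(q[l],[2,50,98],axis=0).round(1),np.median(z[l]))
l=(z>15)&(z<20)&(q[...,1]>-40)&(q[...,1]<0)&(q[...,0]<80)&(q[...,0]>-60)&(d>0)
print('holder top',np.percentile(q[l],[2,50,98],axis=0).round(1),np.median(z[l]))
# fingertips in tool frame
f=(d>0)&(abs(tl[...,1])<.06)&(tl[...,1]>-.03)&(abs(tl[...,2])<.03)&(abs(tl[...,0])<.07)
for s in(1,-1):
    k=f&(tl[...,0]*s>0);a=tl[k]*1e3
    print('finger',s,k.sum(),np.percentile(a,[1,50,99],axis=0).round(1))
E
```

```text
c-- [-65.5 -60.2] 11.6 0.304
c-+ [-64.1  68.9] 11.5 0.304
c++ [109.1  69. ] 13.6 0.355
deckL [-27.8 -24.6] 11.4 0.315
rail [-29.3 -52.9] 15.5 0.311
rail2 [-28.9  11.9] 15.3 0.311
pad [-22.7  52.3] 37.6 0.292
lip [-15.6 -16.7] 23.5 0.308
spec [ 12.8 -19.6] 21.2 0.319
nose [82.6 -5.5] 23.6 0.338
deckfront [86.4 45.6] 12.6 0.349
bench [-23.1 172.9] -0.3 0.327
lip 638 [[-15.9 -46.2]
 [-13.3 -18.7]
 [ -8.2   7. ]] 37.66323934456732
holder top [[-15.5 -38.4]
 [ 32.2 -18.3]
 [ 64.6  -0.8]] 18.129094260088046
finger 1 1070 [[ 28.1 -29.9 -10.5]
 [ 29.1 -19.9   7. ]
 [ 41.8  -5.7  11.6]]
finger -1 1053 [[-42.9 -29.7 -10.3]
 [-30.5 -19.8   7. ]
 [-29.3  -5.5  11.7]]
```

Lip rear face is at stage x ≈ -16 ±2, with top z 37.7 and y -19.6. Rails and corners agree within about 2 mm, and the fingertips are 5.5 mm behind the TCP at ±36 mm. The specimen reads 12 mm off the holder's centre, but lip and front edge give an 80 mm holder centred near 24, so I trust the lip. I'll tilt 0.1 rad so the pushing finger sits lower.

```bash
python3 -c "
from h import *
goal(np.r_[stage(-42,16),.055],1,.1)
goal(np.r_[stage(-42,16),.0175],1,.1)"
```

```text
t 2.025 off [-0.064  0.569 -0.008] turn [-0.004 -0.004 -0.128] deg 5.8
t 2.025 off [-0.064  0.757 -0.009] turn [-0.004 -0.004 -0.128] deg 5.8
```

```bash
python3 -m pendant '{"offset":[[-0.03,0.15,-0.005],[-0.064,0.3,-0.008],[-0.064,0.45,-0.008],[-0.064,0.57,-0.008],[-0.064,0.57,-0.008],[-0.064,0.57,-0.008]],"turn":[[0,0,-0.04],[0,0,-0.08],[0,0,-0.128],[0,0,-0.128],[0,0,-0.128],[0,0,-0.128]]}'
python3 - <<'E'
from h import *
goal(np.r_[stage(-42,16),.0175],1,.1)
o=manip.get_obs();print(tostage(o['position']),o['position'][2],o['ft_force'])
im,d=snap('wrist','w2')
pose=[o['position'],o['ee_rot']];P,tl=wcloud(d,pose)
f=(d>0)&(abs(tl[...,1])<.06)&(tl[...,1]>-.03)&(abs(tl[...,2])<.013)&(abs(tl[...,0])<.055)&(abs(tl[...,0])>.025)
q=((P[...,:2]-T)@np.array([[np.cos(TH),-np.sin(TH)],[np.sin(TH),np.cos(TH)]]))*1e3;z=P[...,2]*1e3
for s in(1,-1):
    k=f&(tl[...,0]*s>0)&(tl[...,1]<0);print('finger',s,np.percentile(q[k],[1,99],axis=0).round(1),np.percentile(z[k],[0.5,1,5]))
l=(z>30)&(z<42)&(q[...,1]>-55)&(q[...,1]<10)&(q[...,0]<10)&(q[...,0]>-28)&(d>0)
print('lip',np.percentile(q[l],[2,50,98],axis=0).round(1))
cv2.imwrite('pics/w2b.png',cv2.resize(im[:,:,::-1],(800,600)))
E
```

```text
clock: 2.78
position: [0.5095, -0.0979, 0.0559]
ee_rot: [0.312, 0.633, -0.601, -0.375]
ft_force: [-0.3, 0.6, -0.5]
grip_width: 0.679
t 2.775 off [-0.022  0.191  0.005] turn [-0.003 -0.002 -0.   ] deg 0.2
[-40.88443591  16.50652228] 0.05589942592399292 [-0.28194742  0.62641391 -0.50712008]
finger 1 [[-52.5  41.8]
 [-30.2  56. ]] [64.32085774 64.8150166  66.61995865]
finger -1 [[-52.6 -28.5]
 [-30.2 -13.5]] [58.23419458 58.6353139  60.81211325]
lip [[-16.3 -46.5]
 [-14.6  -5.5]
 [ -8.1   7.3]]
```

View pics/w2b.png

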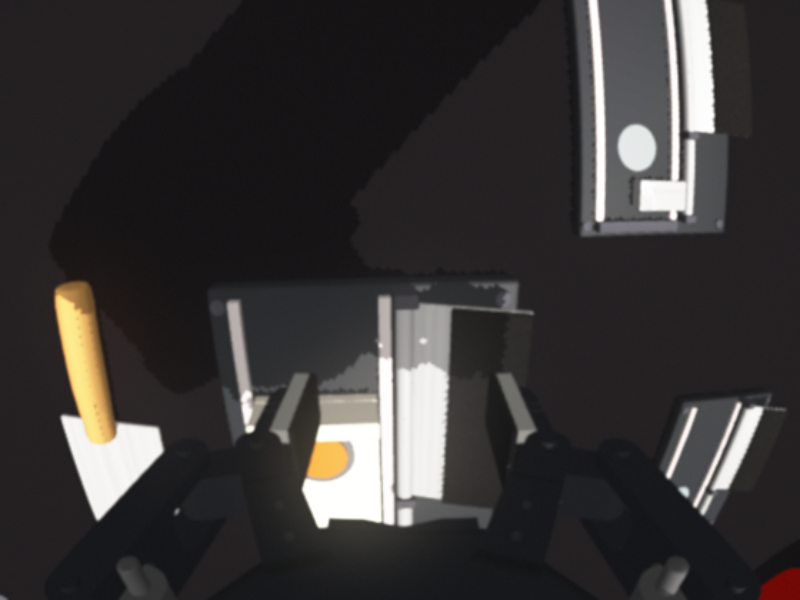

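```bash
python3 -m pendant '{"offset":[[-0.005,0.04,0.0],[-0.01,0.08,0.0],[-0.014,0.12,0.0],[-0.018,0.15,0],[-0.018,0.15,0]],"turn":[[0,0,0],[0,0,0],[0,0,0],[0,0,0],[0,0,0]]}'
python3 -c "
from h import *
goal(np.r_[stage(-41,16.5),.0180],1,.1)"
```

```text
clock: 3.45
position: [0.5098, -0.0987, 0.0256]
ee_rot: [0.312, 0.633, -0.6, -0.375]
ft_force: [-1.7, 0.8, 3.0]
grip_width: 0.68
t 3.45 off [ 0.     0.038 -0.   ] turn [-0.003 -0.002 -0.   ] deg 0.2
```

```bash
python3 -m pendant '{"offset":[[-0.001,0.015,0.0],[-0.002,0.03,0.0],[-0.003,0.042,0.0],[-0.003,0.042,0]],"turn":[[0,0,0],[0,0,0],[0,0,0],[0,0,0]]}'
python3 - <<'E'
from h import *
o=manip.get_obs();print(tostage(o['position']),o['position'][2],o['ft_force'])
im,d=snap('wrist','w3');P,tl=wcloud(d,[o['position'],o['ee_rot']])
q=((P[...,:2]-T)@np.array([[np.cos(TH),-np.sin(TH)],[np.sin(TH),np.cos(TH)]]))*1e3;z=P[...,2]*1e3
for x0 in(-5,10,22):
  for y in (30,40,46,52,58,64):
    k=(abs(q[...,0]-x0)<4)&(abs(q[...,1]-y)<2)&(z<45)&(d>0);print(x0,y,np.median(z[k]).round(1) if k.any() else '-',end='; ')
im,d=snap('scene','s3')
P=cloud('scene',d);q=((P[...,:2]-T)@np.array([[np.cos(TH),-np.sin(TH)],[np.sin(TH),np.cos(TH)]]))*1e3;z=P[...,2]*1e3
k=(abs(q[...,0]-82)<7)&(abs(q[...,1]+18)<4)&(d>0);print('\nnose top z',np.median(z[k]))
d=np.load('pics/scene0.npy')
P=cloud('scene',d);q=((P[...,:2]-T)@np.array([[np.cos(TH),-np.sin(TH)],[np.sin(TH),np.cos(TH)]]))*1e3;z=P[...,2]*1e3
k=(abs(q[...,0]-82)<7)&(abs(q[...,1]+18)<4)&(d>0);print('nose top z before',np.median(z[k]))
E
```

```text
clock: 3.95
position: [0.5094, -0.0976, 0.0176]
ee_rot: [0.312, 0.634, -0.6, -0.375]
ft_force: [-4.3, 4.1, 8.4]
grip_width: 0.677
[-40.72943703  16.80318868] 0.01758010817579033 [-4.29076157  4.14576293  8.42930393]
-5 30 22.9; -5 40 24.7; -5 46 25.4; -5 52 25.0; -5 58 -; -5 64 -; 10 30 23.0; 10 40 24.8; 10 46 25.2; 10 52 24.9; 10 58 -; 10 64 -; 22 30 22.8; 22 40 22.5; 22 46 25.1; 22 52 24.8; 22 58 -; 22 64 -; 
nose top z 36.13201063321281
nose top z before 21.91962610248675
```

```bash
python3 -m pendant '{"offset":[[0,-0.005,-0.02],[0,-0.005,-0.04],[0,-0.005,-0.06],[0,-0.005,-0.08],[0,-0.005,-0.1],[0,-0.005,-0.12],[0,-0.005,-0.14],[0,-0.005,-0.16],[0,-0.005,-0.18],[0,-0.005,-0.2],[0,-0.005,-0.21],[0,-0.005,-0.21]],"turn":[[0,0,0],[0,0,0],[0,0,0],[0,0,0],[0,0,0],[0,0,0],[0,0,0],[0,0,0],[0,0,0],[0,0,0],[0,0,0],[0,0,0]]}'
cat > chk.py <<'E'
from h import *
import sys
o=manip.get_obs();print(o['clock'],tostage(o['position']),o['position'][2],o['ft_force'])
f=o['ft_force'];print('F along stage x',f[0]*np.cos(TH)+f[1]*np.sin(TH))
def st(d,P): return ((P[...,:2]-T)@np.array([[np.cos(TH),-np.sin(TH)],[np.sin(TH),np.cos(TH)]]))*1e3,P[...,2]*1e3
im,d=snap('wrist',sys.argv[1]+'w');q,z=st(d,wcloud(d,[o['position'],o['ee_rot']])[0])
l=(z>32)&(z<42)&(q[...,1]>-10)&(q[...,1]<6)&(q[...,0]<50)&(q[...,0]>-28)&(d>0)
print('lip',np.percentile(q[l],[2,50,98],axis=0).round(1).tolist() if l.any() else '-')
im,d=snap('scene',sys.argv[1]+'s');q,z=st(d,cloud('scene',d))
k=(abs(q[...,0]-82)<7)&(abs(q[...,1]+18)<4)&(d>0);print('nose top z',np.median(z[k]) if k.any() else '-')
k=(q[...,0]>-25)&(q[...,0]<60)&(q[...,1]>-10)&(q[...,1]<6)&(z>32)&(z<42)&(d>0);print('lip scene',np.percentile(q[k],[2,50,98],axis=0).round(1).tolist() if k.any() else '-')
E
python3 chk.py a
```

```text
clock: 5.55
position: [0.5447, -0.0769, 0.019]
ee_rot: [0.312, 0.633, -0.6, -0.376]
ft_force: [-4.4, -2.8, 7.1]
grip_width: 0.684
5.55 [ 0.22207045 15.80481249] 0.019041563671586763 [-4.40193176 -2.78425924  7.09408234]
F along stage x -5.208386241359847
lip [[10.5, -9.8], [12.8, -2.1], [18.6, 5.8]]
nose top z 34.74907009901785
lip scene [[13.0, -9.8], [17.0, -2.0], [20.5, 5.2]]
```

```bash
python3 -m pendant '{"offset":[[0,0,-0.01],[0,0,-0.02],[0,0,-0.03],[0,0,-0.036],[0,0,-0.036]],"turn":[[0,0,0],[0,0,0],[0,0,0],[0,0,0],[0,0,0]]}'
python3 chk.py b
```

```text
clock: 6.28
position: [0.5504, -0.0742, 0.0195]
ee_rot: [0.312, 0.633, -0.601, -0.376]
ft_force: [-3.9, -3.1, 8.9]
grip_width: 0.683
6.275 [ 6.4247974 15.0535548] 0.019498086314450196 [-3.94781031 -3.07434483  8.87414032]
F along stage x -4.975675631056287
lip [[16.7, -9.7], [19.0, -2.0], [24.8, 5.6]]
nose top z 33.002173203252866
lip scene [[18.7, -9.4], [24.2, -3.5], [26.9, 5.0]]
```

```bash
python3 -m pendant '{"offset":[[0,0.004,-0.006],[0,0.004,-0.012],[0,0.004,-0.015],[0,0.004,-0.015]],"turn":[[0,0,0],[0,0,0],[0,0,0],[0,0,0]]}'
python3 chk.py c
```

```text
clock: 6.88
position: [0.552, -0.0736, 0.019]
ee_rot: [0.312, 0.632, -0.601, -0.377]
ft_force: [-6.4, -2.9, 8.3]
grip_width: 0.681
6.875 [ 8.12587214 14.70542101] 0.019045592724403728 [-6.44058332 -2.8690336   8.32465395]
F along stage x -6.984906056133439
lip [[18.4, -9.6], [20.5, -2.1], [26.4, 5.7]]
nose top z 35.27593582361179
lip scene [[20.7, -9.6], [25.9, -2.4], [29.1, 5.6]]
```

```bash
python3 -m pendant '{"offset":[[0,0,-0.005],[0,0,-0.01],[0,0,-0.014],[0,0,-0.014]],"turn":[[0,0,0],[0,0,0],[0,0,0],[0,0,0]]}'
python3 chk.py d
```

```text
clock: 7.48
position: [0.5536, -0.0732, 0.0194]
ee_rot: [0.312, 0.632, -0.601, -0.377]
ft_force: [-5.8, -1.9, 9.4]
grip_width: 0.678
7.475 [ 9.65549776 14.24832535] 0.019425528969368035 [-5.76734392 -1.9246435   9.39994184]
F along stage x -5.91472159976226
lip [[19.8, -9.6], [22.0, -1.9], [27.8, 5.7]]
nose top z 345.6879789250564
lip scene [[21.2, -9.0], [27.2, -1.8], [29.9, 5.9]]
```

```bash
python3 -m pendant '{"offset":[[0,0.003,-0.005],[0,0.003,-0.01],[0,0.003,-0.014],[0,0.003,-0.014]],"turn":[[0,0,0],[0,0,0],[0,0,0],[0,0,0]]}'
python3 chk.py e
```

```text
clock: 8.07
position: [0.555, -0.0727, 0.0192]
ee_rot: [0.311, 0.631, -0.602, -0.378]
ft_force: [-6.2, -2.3, 8.6]
grip_width: 0.679
8.075 [11.11777597 13.96875868] 0.01916369140309064 [-6.22784535 -2.27117451  8.5902535 ]
F along stage x -6.488745461696917
lip [[21.3, -9.8], [23.5, -2.0], [29.4, 5.8]]
nose top z 351.9210488483274
lip scene [[22.1, -9.4], [28.4, -2.5], [31.5, 5.2]]
```

```bash
python3 - <<'E'
import cv2
im=cv2.imread('pics/es.png')[145:245,175:295];cv2.imwrite('pics/es_c.png',cv2.resize(im,None,fx=6,fy=6,interpolation=cv2.INTER_CUBIC))
E
```

```text
(no output)
```

View pics/es_c.png

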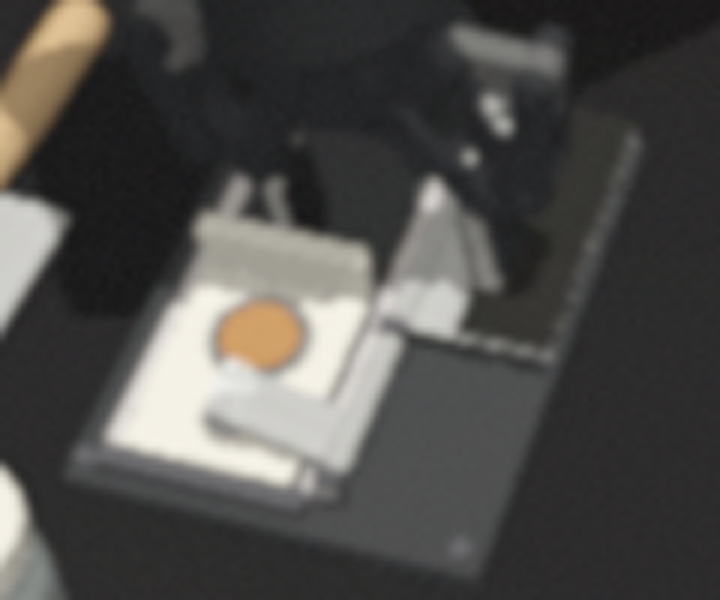

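The holder is under the raised nose and its front edge at (105,440)–(300,480) meets the end stop as far as can be seen. I'll keep creeping until the force jumps.

```bash
python3 -m pendant '{"offset":[[0,0,-0.005],[0,0,-0.01],[0,0,-0.014],[0,0,-0.014]],"turn":[[0,0,0],[0,0,0],[0,0,0],[0,0,0]]}'
python3 chk.py f
```

```text
clock: 8.68
position: [0.5557, -0.0725, 0.0195]
ee_rot: [0.311, 0.63, -0.602, -0.379]
ft_force: [-8.9, -2.7, 11.4]
grip_width: 0.679
8.675 [11.81475485 13.74279274] 0.019458704222555967 [-8.92780304 -2.66664043 11.4155877 ]
F along stage x -8.990958711192235
lip [[22.0, -9.6], [24.4, -2.0], [30.2, 5.6]]
nose top z 354.137499757664
lip scene [[24.1, -9.3], [29.5, -1.6], [32.3, 5.0]]
```

Commanded 2.8 mm gave only 0.7 mm of motion and the force jumped to 9 N. Total holder travel is 38 mm, the given minimum, so it is home. I'll back the finger off the lip with the bar still pressed, then check.

```bash
python3 -m pendant '{"offset":[[0,0,0.01],[0,0,0.025],[0,0,0.04],[0,0,0.05],[0,0,0.05]],"turn":[[0,0,0],[0,0,0],[0,0,0],[0,0,0],[0,0,0]]}'
python3 chk.py g
```

```text
clock: 9.4
position: [0.5492, -0.0775, 0.021]
ee_rot: [0.312, 0.631, -0.601, -0.378]
ft_force: [3.0, 0.8, 6.5]
grip_width: 0.677
9.4 [ 3.68074723 12.88537299] 0.020979054834058024 [3.02649432 0.80848011 6.52182619]
F along stage x 2.997514944671507
lip [[21.9, -9.7], [24.2, -2.0], [30.0, 5.6]]
nose top z 31.22816132698196
lip scene [[23.9, -9.2], [29.5, -1.6], [33.2, 5.6]]
```

```bash
python3 -m pendant '{"offset":[[0.001,-0.015,0.005],[0.003,-0.03,0.01],[0.006,-0.06,0.02],[0.01,-0.1,0.02],[0.02,-0.2,0.02],[0.03,-0.35,0.02],[0.06,-0.6,0.02],[0.06,-0.6,0.02]],"turn":[[0,0,0],[0,0,0],[0,0,0],[0,0,0],[0,0,0],[0,0,0],[0,0,0],[0,0,0]]}'
python3 chk.py i; python3 - <<'E'
from h import *
im,d=snap('wrist','fin');a=cv2.resize(im[:,:,::-1],(400,300))
im,d=snap('scene','fins');b=cv2.resize(im[130:290,140:300,::-1],(400,400),interpolation=cv2.INTER_CUBIC)
cv2.imwrite('pics/finb.png',np.hstack([np.vstack([a,np.zeros((100,400,3),np.uint8)]),b]))
P=cloud('scene',d);q=((P[...,:2]-T)@np.array([[np.cos(TH),-np.sin(TH)],[np.sin(TH),np.cos(TH)]]))*1e3;z=P[...,2]*1e3
k=(abs(q[...,0]-30)<8)&(abs(q[...,1]+40)<5)&(d>0);print('holder top',np.median(z[k]))
E
```

```text
clock: 10.5
position: [0.5492, -0.0797, 0.1466]
ee_rot: [0.315, 0.632, -0.6, -0.375]
ft_force: [-0.0, 0.3, -0.3]
grip_width: 0.682
10.5 [ 2.52535613 10.9848199 ] 0.1466037102177545 [-0.00383524  0.33348909 -0.29339888]
F along stage x 0.1726985739488599
lip [[22.3, -9.8], [25.4, -2.2], [30.1, 5.5]]
nose top z 26.96087925141859
lip scene [[23.2, -9.4], [28.9, -2.7], [32.6, 4.9]]
holder top 355.1015659755145
```

View pics/finb.png

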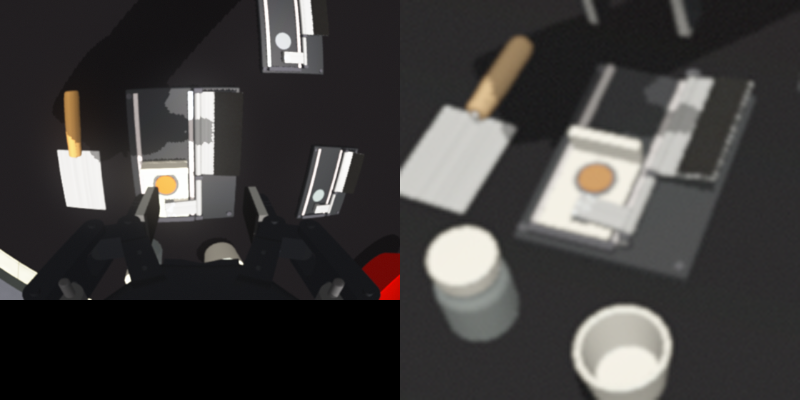

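```bash
python3 -c "
from workcell import manip
print(manip.hand_in())"
```

```text
the job is handed in; nothing more can be done
None
```

I loaded the holder into the largest stage and handed the job in at about 10.5 s on the robot's clock. No verdict was reported.

**What I did:** With the jaws 68 % open and tilted 0.1 rad, one fingertip pressed the thumb bar to an estimated 0.3–0.4 rad and held it. The other pushed the holder about 38 mm by its lip, until commanded motion stopped producing travel and the push force rose from 6 to 9 N. I then backed off the lip with the clip still open and lifted straight up.

**Last checks:**
- **Holder:** it did not move when the finger left it. Its lip rear reads x ≈ 22 mm on the stage against 20 mm when home. The rear stage corner read about 2 mm too far the same way, so I take that as error in my pose estimate.
- **Clip:** the nose came to rest about 5 mm above its starting height, which is roughly 0.14 rad. That is close to the 0.15 upper limit at this accuracy, but it fits the 0.13 expected for a clip lying on the holder.
- **Robot:** the wrist force is back to about 0 and the hand is clear, with the TCP at z = 147 mm.
- **Bystanders:** the jar, cup and spatula look untouched in the last picture. I did not re-measure their positions.

**What disagreed or failed:**
- The specimen looked about 12 mm off the holder's middle, so I relied on the lip and front edge instead.
- The scene-camera lip position read 1–2 mm higher in x than the wrist camera's.
- Several nose readings late in the push, and the final holder-top height, were blocked by the hand. The clip angle in the last millimetres is therefore inferred from the bar finger's height and force.

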